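Unstack the camera kit onto the van's valet trays

TASK

The film crew left their camera kit in one pile on the van table: take the pile apart and lay each thing by itself flat in the shallow wooden tray of its own shape - the power bank in the long tray, the battery in the smaller oblong one, the lens in the round one, the memory-card box in the small square one. Set everything down gently, right way up and inside the rim; drop nothing, and leave the mug where it stands.

Things in the scene. Friction and masses are not known exactly. Their poses are not given: they have to be found in the camera images.
- bank_mid (a point): Power bank: flat silver aluminium slab, 160 (x) x 60 (y) x 26 mm high, about 0.4 kg, lying on the table as the bottom of the stack; the battery and the lens stand side by side on it, about 36 mm to either side of its centre along x. Its origin is its centre, 13 mm above its underside; z is up.
- battery_mid (a point): Camera battery: plain black block with a grey panel, 70 (x) x 40 (y) x 28 mm high, about 0.16 kg, on one half of the power bank (either half), roughly parallel to it; the card box stands on it. Its origin is its centre, 14 mm above its underside; z is up.
- lens_mid (a point): Small camera lens: black round disc standing on its end, 50 mm in diameter, 28 mm high, about 0.18 kg, glass and a steel ring uppermost, on the other half of the power bank. Its origin is its centre, 14 mm above its underside; z is up.
- cardbox_mid (a point): Memory-card box: white square box with a dark band, 34 x 34 x 26 mm high, about 0.06 kg, on top of the battery, the top of the stack, its sides roughly parallel to the battery's. Its origin is its centre, 13 mm above its underside; z is up.
- tray_long: The long shallow rectangular tray, for the power bank: inside 180 (x) x 80 (y) mm. Fixed to the table. Floor of grey felt, pale wooden rim. Its origin is the centre of its underside, on the table; the floor's top is 3 mm and the rim's top 7 mm above the table, the rim is 4 mm thick. x runs along the long sides, z is up.
- tray_mid: The smaller oblong shallow tray, for the battery: inside 90 (x) x 60 (y) mm. Fixed to the table. Floor of grey felt, pale wooden rim. Its origin is the centre of its underside, on the table; the floor's top is 3 mm and the rim's top 7 mm above the table, the rim is 4 mm thick. x runs along the long sides, z is up.
- tray_round: The round shallow tray, for the lens: 70 mm in diameter inside. Fixed to the table. Floor of grey felt, pale wooden rim. Its origin is the centre of its underside, on the table; the floor's top is 3 mm and the rim's top 7 mm above the table, the rim is 4 mm thick. x runs along no special direction (its heading does not matter), z is up.
- tray_square: The small square shallow tray, for the card box: inside 54 x 54 mm. Fixed to the table. Floor of grey felt, pale wooden rim. Its origin is the centre of its underside, on the table; the floor's top is 3 mm and the rim's top 7 mm above the table, the rim is 4 mm thick. x runs along one pair of sides, z is up.
- mug: White mug standing on the table among the trays, to be left alone: 76 mm in diameter, 85 mm high, with a handle on its y side. Origin: centre of its underside, z up.
There are look-alikes about, which are no part of the job. Of the things shaped like the part that bears bank_mid, the aluminium one is meant.

How it is judged (in metres and radians):
At the end, for the whole second after the job is handed in: Each of the four things lies flat (tilt under 0.08 rad), right way up, on the floor of its own tray (no more than 3 mm above lying on it), its centre within 15 mm of the tray's centre horizontally, at rest and touched by no finger (horizontal distance between bank_mid and tray_long below 0.015 m and height (world z) of each of bank_mid, cardbox_mid below 0.019 m and angle between each of bank_mid, battery_mid, lens_mid, cardbox_mid's own z axis and vertical below 0.08 rad and linear speed of each of bank, battery, lens, cardbox below 0.02 m/s and angular speed of each of bank, battery, lens, cardbox below 0.2 rad/s and contact force between each of bank, battery, lens, cardbox and the fingers below 0.1 N and horizontal distance between battery_mid and tray_mid below 0.015 m and height (world z) of each of battery_mid, lens_mid below 0.02 m and horizontal distance between lens_mid and tray_round below 0.015 m and horizontal distance between cardbox_mid and tray_square below 0.015 m).
It fails at once if the power bank is dropped or thrown: it moves faster than 0.7 m/s with no finger on it (linear speed of bank above 0.7 m/s and contact force between bank and the fingers below 0.05 N).
It fails at once if the camera battery is dropped or thrown: it moves faster than 0.7 m/s with no finger on it (linear speed of battery above 0.7 m/s and contact force between battery and the fingers below 0.05 N).
It fails at once if the lens is dropped or thrown: it moves faster than 0.7 m/s with no finger on it (linear speed of lens above 0.7 m/s and contact force between lens and the fingers below 0.05 N).
It fails at once if the memory-card box is dropped or thrown: it moves faster than 0.7 m/s with no finger on it (linear speed of cardbox above 0.7 m/s and contact force between cardbox and the fingers below 0.05 N).
It fails at once if the mug is pushed more than 30 mm or tipped over (distance of mug from where it was at the start of the episode above 0.03 m or angle between mug's own z axis and vertical above 0.4 rad).
It also fails if it takes over 112 s, if anything falls off the work surface, if the arm or the gripper's body presses on something with over 40 N, if the wrist force passes 120 N, or if a joint passes its speed limit or range.

ROBOT

A 6-joint arm with a two-finger parallel gripper is mounted at the origin on the work surface. World frame = base frame: x ahead of the robot, y to its left, z up, the work surface at z = 0. Lengths are in mm, angles in rad, forces in N, time in s.
With the tool pointing down it reaches from about 350 to 775 mm from the base axis. Payload 7.3 kg.
Tool frame: the origin (TCP) lies midway between the tips of the shut fingers; the grasp point (between the pads) lies 19 mm behind it; z points along the fingers, y is the direction in which the jaws open and shut (so a half turn about z gives the same grasp; the last joint's range is limited). The gripper opens to 92 mm and grips with 3 to 60 N. Pads are 19 mm wide; open, the fingers measure 130 mm over their backs; the gripper's body (75 mm by 190 mm) begins 47 mm behind the grasp point.
Start: joints at [1.045, 0.342, 1.524, -0, 1.275, -0.146], TCP at [194.625, 487.616, 190.341] pointing down, gripper open.
Joint ranges: [-2.53, 2.53], [-0.77, 2.02], [0.04, 2.7], [-1, 4.14], [0.28, 2.66], [-3.11, 3.11]. Speed limits (rad/s): [2.57, 2.57, 3.14, 3.14, 3.14, 3.14].

INTERFACE

Orientations are given as [roll, pitch, yaw] about the fixed x, y, z axes, in that order (R = Rz(yaw) Ry(pitch) Rx(roll)).
In Python, from plant import sensors, imaging, ticket gives the robot as it stands. The module is installed in compiled form; this text tells all that it offers.
- The arm moves only by the tool arm_command, never from a script. Its argument "increments" is one flat list of numbers, 5 for each row, row after row: the closure, from 0 (fully open) to 1 (shut), then the shift along the tool's x, y, z in mm, then the turn about the tool's z in degrees. In form: [hand, dx, dy, dz, spin, hand, dx, dy, dz, spin, ...]. A call has 1 to 20 rows; each row is the pose to reach, as a shift and turn from the pose commanded when the call began, along the tool's axes at that moment; what a row does not reach only later rows make up. A row lasts 1/8 s, in which the tool goes at most 62.5 mm and 10.7 degrees, less where a joint would pass 70% of its speed; a pose out of reach is approached as far as the arm can. A call with a gripper value outside its range is refused whole. The fingers move at their own pace and stop on an object; the grip force is fixed at half the most. Time passes only in rows, so rows that repeat a pose let the fingers close. It gives the time, the measured TCP pose, the force and the opening at its end, in the units of the state.
- sensors.get_obs(): the state, without advancing time (a new reading comes with each control period).
- imaging.capture(name): name is "side" or "top" or "wrist"; returns the picture (420x560x3 uint8, blue, green, red); there is no depth.
- imaging.calibration(name): a dict with "fx", "fy", "cx", "cy" (pixels), "world_to_cam" (4x4, takes a point from world to camera coordinates); the wrist camera has in their place "hand_eye" (4x4, takes a point from camera to tool coordinates, whose origin is the TCP and whose axes are the flange's). Camera axes: x right, y down, z forward; pixel columns grow to the right and rows downward; lengths in mm; the calibration is good to about 2 mm. A picture is of the moment at which its call begins: read the wrist's pose just before it. calibration takes no time and is no camera call.
- ticket.close_job(): hands the job in, once; it reports no verdict.
The state is a dict: "time": time; "joint_positions": joint angles; "dq": joint speeds; "tau": joint torques, N m; "tool_pos": TCP position; "tcp_rot": TCP orientation; "contact_force": force on the tool from outside, world axes, zero at the start; "moment": the same for the moment, N m; "grip_width": finger opening in mm.
Only numpy, scipy, OpenCV 4.12 (cv2) and the standard library are available. Lean on these libraries where they do the work, as an engineer would, in place of code of your own. Each camera call takes 0.05 s, during which the arm holds its last target. There are 200 camera calls.

## Working session

There is one attempt and no reset: what is moved stays moved. The work goes in short steps, Python scripts to look and compute and a tool call to move; the robot and the scene stay as the last step left them, time stands still between calls to the robot, and variables do not carry over. Pictures are saved under pics/ and viewed, about 12 in all and at most 16, crops included, and the job is handed in when it is done.

Besides the shell and the picture viewer there is one more tool, called after "Request:" in YAML: its name, and indented under it one key for each argument. arm_command: Moves the arm, as the interface text tells. Its arguments: {"type":"object","properties":{"increments":{"type":"array","items":{"type":"number"}}},"required":["increments"]}

```bash
mkdir -p pics; cat > h.py <<'E'
import numpy as np, cv2
from scipy.spatial.transform import Rotation as R
from plant import sensors, imaging, ticket
def ray(name,uv,z,T=None):
    """pixel -> world point at height z"""
    c=imaging.calibration(name)
    d=np.array([(uv[0]-c["cx"])/c["fx"],(uv[1]-c["cy"])/c["fy"],1])
    if name=="wrist":
        M=T@np.array(c["hand_eye"])
    else: M=np.linalg.inv(np.array(c["world_to_cam"]))
    o=M[:3,3]; w=M[:3,:3]@d
    return o+w*(z-o[2])/w[2]
def tool():
    s=sensors.get_obs(); T=np.eye(4); T[:3,:3]=R.from_euler("xyz",s["tcp_rot"]).as_matrix(); T[:3,3]=s["tool_pos"]; return T
def proj(name,p):
    c=imaging.calibration(name); q=np.array(c["world_to_cam"])@np.r_[p,1]
    return c["fx"]*q[0]/q[2]+c["cx"],c["fy"]*q[1]/q[2]+c["cy"]
def inc(p,yaw=None):
    """shift in tool axes to world TCP p; spin to make the jaw axis (tool y) at heading yaw (deg, mod 180)"""
    T=tool(); d=T[:3,:3].T@(np.array(p)-T[:3,3]); s=0
    if yaw is not None:
        cur=np.degrees(np.arctan2(T[1,1],T[0,1])); s=-((yaw-cur+90)%180-90)
    return d.round(1),round(s,1)
E
python3 - <<'E'
from h import *
s=sensors.get_obs(); print(s)
for n in("top","side"):
    im=imaging.capture(n); cv2.imwrite(f"pics/{n}0.png",cv2.resize(im,(784,588),interpolation=cv2.INTER_CUBIC)); cv2.imwrite(f"pics/raw_{n}0.png",im)
    print(n,imaging.calibration(n))
print(imaging.calibration("wrist"))
E
```

```text
{'time': 0.0, 'joint_positions': array([ 1.04497954e+00,  3.42702891e-01,  1.52502925e+00, -1.92362099e-05,
        1.27543065e+00, -1.45997128e-01]), 'dq': array([ 0.00126942, -0.00074856, -0.0010501 ,  0.00045629,  0.0008773 ,
       -0.00046616]), 'tau': array([ 1.00502239e-03, -4.31234658e+01, -2.44226503e+01,  7.18686660e-02,
        5.58083807e-02, -1.23327836e-04]), 'tool_pos': array([194.38538491, 487.16997785, 189.65104967]), 'tcp_rot': array([-3.14003654e+00, -2.10223962e-04,  2.76177845e+00]), 'contact_force': array([0.8558466 , 0.42196304, 0.56359835]), 'moment': array([ 0.01656291, -0.06877722,  0.01920222]), 'grip_width': 91.63338708610388}
top {'fx': 419.356449717445, 'fy': 419.356449717445, 'cx': 279.24392745808456, 'cy': 203.57904478176133, 'world_to_cam': array([[-1.02325191e-02, -9.99812409e-01,  1.64451515e-02,
         5.46041760e+00],
       [-9.87867422e-01,  7.55889225e-03, -1.55115503e-01,
         4.94530364e+02],
       [ 1.54962098e-01, -1.78328518e-02, -9.87759453e-01,
         1.16001289e+03],
       [ 0.00000000e+00,  0.00000000e+00,  0.00000000e+00,
  
[... 247 characters left out ...]
210697e-01, -5.34113689e-01, -7.16819181e-01,
         2.76695304e+02],
       [ 4.65099439e-01,  5.45461025e-01, -6.97248006e-01,
         1.01608217e+03],
       [ 0.00000000e+00,  0.00000000e+00,  0.00000000e+00,
         1.00000000e+00]])}
{'fx': 296.2598828738638, 'fy': 296.2598828738638, 'cx': 281.40821869646504, 'cy': 211.31905749161203, 'hand_eye': array([[-5.37852050e-04, -9.68371914e-01, -2.49510616e-01,
         6.59344649e+01],
       [ 9.99999424e-01, -7.52653995e-04,  7.65487469e-04,
        -2.01937793e-01],
       [-9.29071727e-04, -2.49510060e-01,  9.68371761e-01,
        -1.94407585e+02],
       [ 0.00000000e+00,  0.00000000e+00,  0.00000000e+00,
         1.00000000e+00]])}
```

View pics/top0.png

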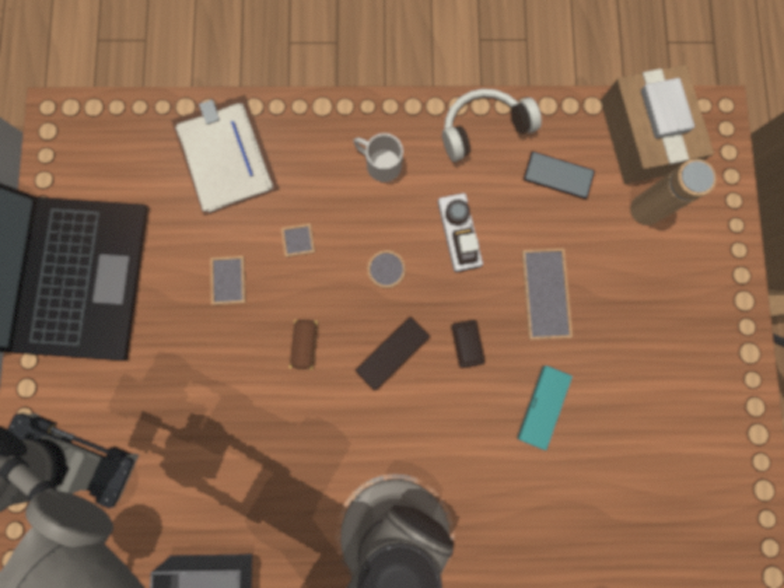

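View pics/side0.png

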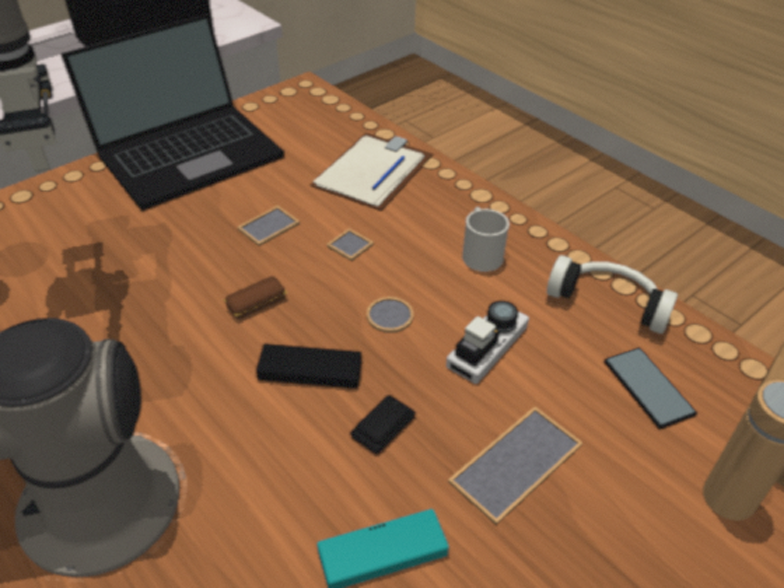

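The top view shows the pile at about (460,232), with the lens at its far end and the battery and card box at its near end. The trays are at (547,294) long, (228,279) mid, (386,269) round and (298,240) square, and the mug is at (384,157). The side view agrees. Next I'll enlarge these.

```bash
python3 - <<'E'
from h import *
im=cv2.imread("pics/raw_top0.png")
a=im[125:250,145:415]; cv2.imwrite("pics/tr.png",cv2.resize(a,None,fx=2.96,fy=2.96,interpolation=cv2.INTER_CUBIC))
a=im[132:202,300:360]; cv2.imwrite("pics/pile.png",cv2.resize(a,None,fx=8,fy=8,interpolation=cv2.INTER_CUBIC))
E
```

```text
(no output)
```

View pics/tr.png

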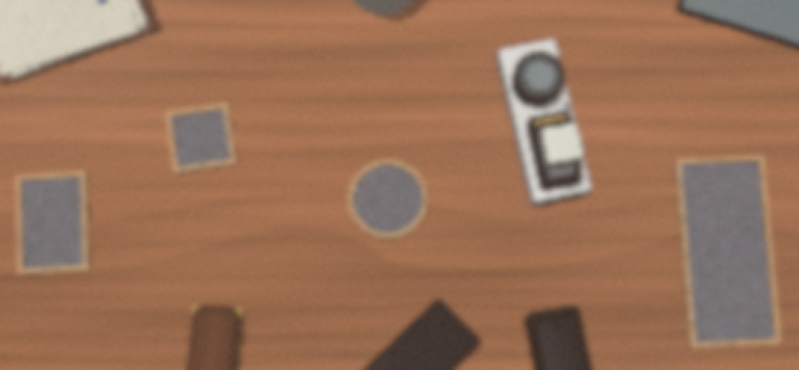

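View pics/pile.png

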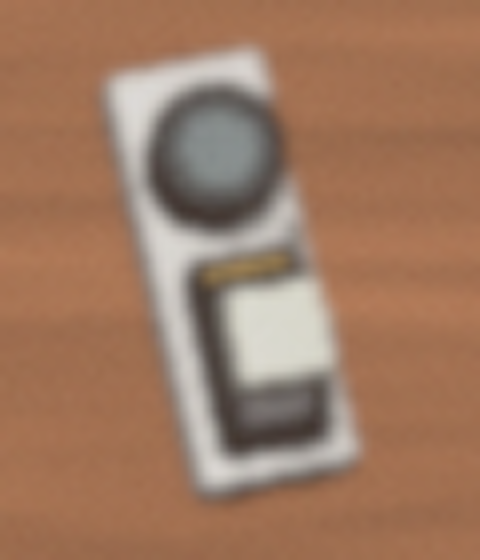

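```bash
cat > m.py <<'E'
from h import *
def rect(name,crop,s,off,z):
    P=np.array([ray("top",((np.array(c)+.5)/s-.5+off),z) for c in crop])
    c=P.mean(0); e=np.linalg.norm(np.roll(P,-1,0)-P,axis=1)
    v=P[0]+P[1]-P[2]-P[3]; w=P[1]+P[2]-P[0]-P[3]
    print(name,c.round(1),"edges",e.round(0),"head03",np.degrees(np.arctan2(v[1],v[0])).round(1)%180,"head01",np.degrees(np.arctan2(w[1],w[0])).round(1)%180,"r",np.hypot(*c[:2]).round())
po=np.array([300,132]);to=np.array([145,125])
if __name__=="__main__":
    rect("bank",[(105,75),(262,47),(358,460),(200,490)],8,po,26)
    rect("batt",[(193,262),(293,248),(328,435),(228,450)],8,po,54)
    rect("card",[(225,285),(320,275),(332,375),(240,385)],8,po,80)
    rect("lens",[(150,90),(280,90),(280,220),(150,220)],8,po,54)
    rect("long",[(678,160),(763,156),(779,343),(694,347)],2.96,to,7)
    rect("mid",[(17,177),(83,172),(88,268),(21,272)],2.96,to,7)
    rect("sq",[(167,113),(226,104),(235,160),(175,170)],2.96,to,7)
    rect("round",[(348,159),(426,159),(426,237),(348,237)],2.96,to,7)
    print("mug",ray("top",(387/1.4,150/1.4),85), ray("top",(383/1.4,172/1.4),0))
    T=tool();print("jaw head",np.degrees(np.arctan2(T[1,1],T[0,1])))
E
python3 m.py
```

```text
bank [ 610.7 -144.8   26. ] edges [ 60. 159.  59. 159.] head03 11.1 head01 100.3 r 628.0
batt [ 573.3 -150.6   54. ] edges [36. 69. 36. 70.] head03 8.7 head01 98.0 r 593.0
card [ 574.  -153.6   80. ] edges [34. 36. 32. 36.] head03 5.8 head01 95.9 r 594.0
lens [ 644.8 -136.3   54. ] edges [47. 48. 47. 48.] head03 178.4 head01 89.7 r 659.0
long [ 480.1 -327.4    7. ] edges [ 86. 188.  84. 188.] head03 1.9 head01 92.3 r 581.0
mid [513.7 342.4   7. ] edges [65. 97. 65. 95.] head03 4.5 head01 93.5 r 617.0
sq [599.2 197.2   7. ] edges [60. 58. 60. 59.] head03 9.1 head01 99.0 r 631.0
round [535.6  11.4   7. ] edges [78. 79. 77. 79.] head03 179.5 head01 89.6 r 536.0
mug [765.38245993   7.04730229  85.        ] [ 7.49325938e+02  1.50539158e+01 -2.27373675e-13]
jaw head 68.23834713506018
```

```bash
python3 -c "
from h import *
print(inc((574,-153,190),98), tool().round(3))"
```

```text
(array([-5.899e+02, -4.539e+02,  2.000e-01]), np.float64(-29.8)) [[-9.29000e-01  3.71000e-01 -1.00000e-03  1.94405e+02]
 [ 3.71000e-01  9.29000e-01 -1.00000e-03  4.87235e+02]
 [ 0.00000e+00 -1.00000e-03 -1.00000e+00  1.89728e+02]
 [ 0.00000e+00  0.00000e+00  0.00000e+00  1.00000e+00]]
```

Request:
arm_command:
  increments: [0, -590, -454, 0, -29.8, 0, -590, -454, 0, -29.8, 0, -590, -454, 0, -29.8, 0, -590, -454, 0, -29.8, 0, -590, -454, 0, -29.8, 0, -590, -454, 0, -29.8, 0, -590, -454, 0, -29.8, 0, -590, -454, 0, -29.8, 0, -590, -454, 0, -29.8, 0, -590, -454, 0, -29.8, 0, -590, -454, 0, -29.8, 0, -590, -454, 0, -29.8, 0, -590, -454, 0, -29.8, 0, -590, -454, 0, -29.8, 0, -590, -454, 0, -29.8, 0, -590, -454, 0, -29.8, 0, -590, -454, 0, -29.8, 0, -590, -454, 0, -29.8]

```text
time: 2.35
tool_pos: [574.2, -152.3, 190.6]
tcp_rot: [-3.141, 0.0, -3.001]
contact_force: [-0.5, -0.1, 0.3]
grip_width: 92.1
```

```bash
python3 - <<'E'
from h import *
T=tool();np.save("T1.npy",T);print(T.round(3),sensors.get_obs()["time"])
im=imaging.capture("wrist");cv2.imwrite("pics/w1.png",cv2.resize(im,(784,588),interpolation=cv2.INTER_CUBIC))
E
```

```text
[[-9.90000e-01 -1.41000e-01  0.00000e+00  5.74232e+02]
 [-1.41000e-01  9.90000e-01 -0.00000e+00 -1.52271e+02]
 [-0.00000e+00 -0.00000e+00 -1.00000e+00  1.90585e+02]
 [ 0.00000e+00  0.00000e+00  0.00000e+00  1.00000e+00]] 2.35
```

View pics/w1.png

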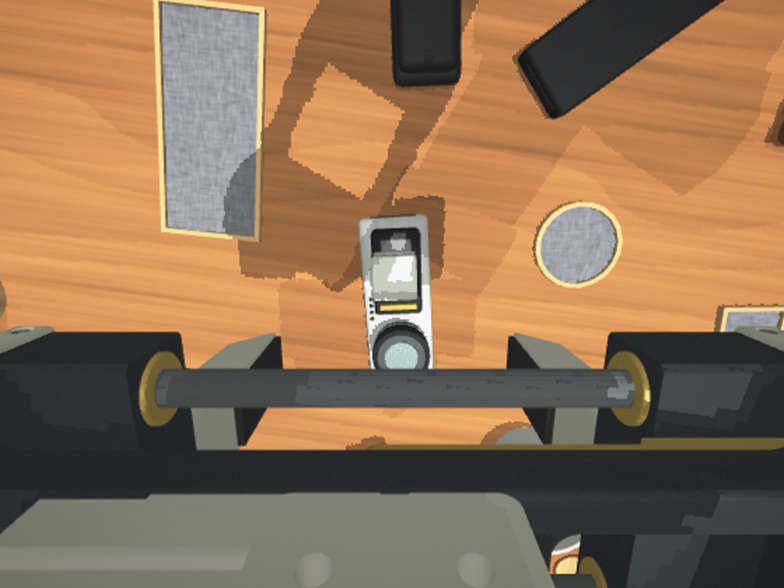

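The wrist view shows the pile at (397,290), aligned with the jaws. The round tray is at (578,244) and the long tray has corners (154,0), (265,8), (260,240) and (162,232). I'll zoom on the pile.

```bash
python3 - <<'E'
from h import *
im=cv2.imread("pics/w1.png")[205:375,345:450]
cv2.imwrite("pics/w1c.png",cv2.resize(im,None,fx=3.5,fy=3.5,interpolation=cv2.INTER_CUBIC))
T=np.load("T1.npy")
for n,p,z in [("round L",(535,244),7),("round R",(622,244),7),("round T",(578,202),7),("round B",(578,288),7),("long NL",(265,8),7),("long FR",(162,232),7),("long",(260,240),7),("long",(154,0),7)]:
    print(n,ray("wrist",np.array(p)/1.4,z,T).round(1))
E
```

```text
round L [539.1 -27.7   7. ]
round R [528.   50.9   7. ]
round T [497.2   1.8   7. ]
round B [573.8  21.5   7. ]
long NL [ 385.  -283.3    7. ]
long FR [ 575.7 -364.4    7. ]
long [ 570.6 -276.2    7. ]
long [ 391.8 -370.9    7. ]
```

View pics/w1c.png

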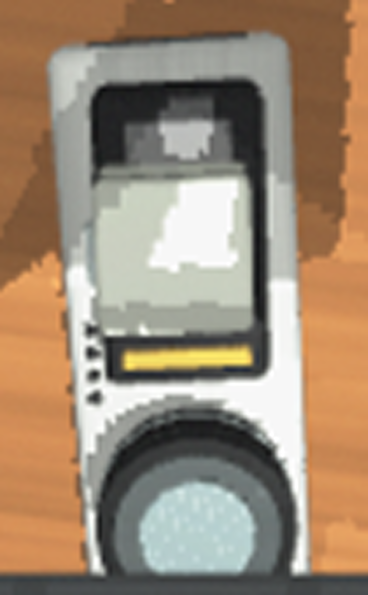

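```bash
python3 - <<'E'
from h import *
T=np.load("T1.npy")
def f(p,z): return ray("wrist",(np.array(p)/3.5+[345,205])/1.4,z,T)
for n,P,z in [("card",[(95,178),(246,166),(254,333),(98,335)],80),("batt",[(92,90),(262,83),(267,375),(108,380)],54),("lens L R",[(98,520),(297,525)],54)]:
    Q=np.array([f(p,z) for p in P]);print(n,Q.round(1).tolist(),Q.mean(0).round(1))
print("card",inc((572,-152.5,62),97))
E
```

```text
card [[558.7, -171.2, 80.0], [551.8, -139.9, 80.0], [587.6, -132.6, 80.0], [592.8, -166.2, 80.0]] [ 572.7 -152.5   80. ]
batt [[543.2, -175.2, 54.0], [536.3, -137.3, 54.0], [604.1, -125.4, 54.0], [610.7, -162.7, 54.0]] [ 573.6 -150.2   54. ]
lens L R [[646.4, -160.5, 54.0], [640.9, -112.2, 54.0]] [ 643.7 -136.4   54. ]
card (array([  2.3,   0.3, 128.5]), np.float64(1.1))
```

Request:
arm_command:
  increments: [0, 2, 0, 45, -1, 0, 2, 0, 90, -1, 0, 2, 0, 115, -1, 0, 2, 0, 128, -1, 0, 2, 0, 128, -1, 1, 2, 0, 128, -1, 1, 2, 0, 128, -1, 1, 2, 0, 128, -1, 1, 2, 0, 128, -1, 1, 2, 0, 128, -1, 1, 2, 0, 128, -1, 1, 2, 0, 128, -1, 1, 2, 0, 128, -1]

```text
time: 4.03
tool_pos: [572.3, -153.1, 62.3]
tcp_rot: [3.141, -0.0, -2.984]
contact_force: [-0.2, -0.5, 0.1]
grip_width: 16.6
```

```bash
python3 - <<'E'
from h import *
print(sensors.get_obs()["grip_width"])
for n in ("wrist","side"):
    im=imaging.capture(n)
    im=im[120:320,180:380] if n=="wrist" else im[180:300,280:400]
    cv2.imwrite(f"pics/g_{n}.png",cv2.resize(im,(390,390),interpolation=cv2.INTER_CUBIC))
a=[cv2.imread(f"pics/g_{n}.png") for n in("wrist","side")]
cv2.imwrite("pics/g1.png",np.hstack(a)); print(sensors.get_obs()["grip_width"])
E
```

```text
16.61310032479008
8.453368410091082
```

View pics/g1.png

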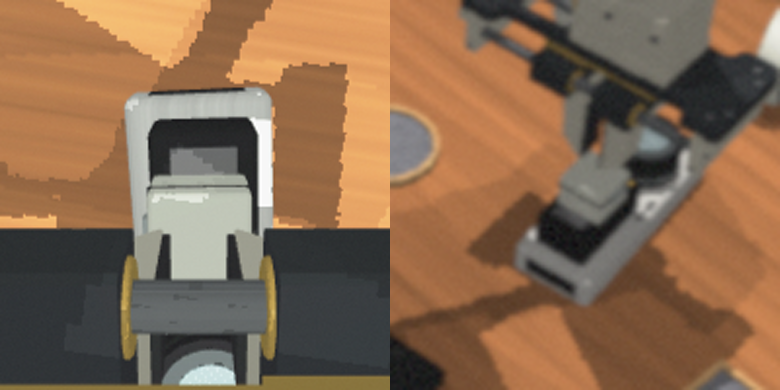

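```bash
python3 - <<'E'
from h import *
T=tool();p=T[:3,3]
for n,q in[("tcp",p),("cardtop",(572.5,-153,80)),("cardbot",(572.5,-153,54))]:
    u=np.array(proj("side",q));print(n,u.round(1),((u-[280,180])*3.25+[390,0]).round())
c=imaging.calibration("wrist");M=np.linalg.inv(np.array(c["hand_eye"]))
for q in[(0,0,0),(0,0,-19),(0,0,-40)]:
    k=M@np.r_[q,1];u=np.array([c["fx"]*k[0]/k[2]+c["cx"],c["fy"]*k[1]/k[2]+c["cy"]]);print(q,u.round(1),((u-[180,120])*1.95).round())
E
```

```text
tcp [341.7 237.8] [590. 188.]
cardtop [342.5 232.2] [593. 170.]
cardbot [341.3 240.4] [589. 196.]
(0, 0, 0) [282.1 233.7] [199. 222.]
(0, 0, -19) [282.2 243.4] [199. 241.]
(0, 0, -40) [282.4 256.7] [200. 267.]
```

```bash
python3 - <<'E'
from h import *
w=imaging.capture("wrist")[180:300,220:340]; s=imaging.capture("side")[200:275,305:380]
a=[cv2.resize(i,(400,400),interpolation=cv2.INTER_CUBIC) for i in(w,s)]
cv2.imwrite("pics/g2.png",np.hstack(a)); print(sensors.get_obs()["grip_width"],sensors.get_obs()["contact_force"])
E
```

```text
2.0309329194593317 [0.27408741 0.57966428 0.09730353]
```

View pics/g2.png

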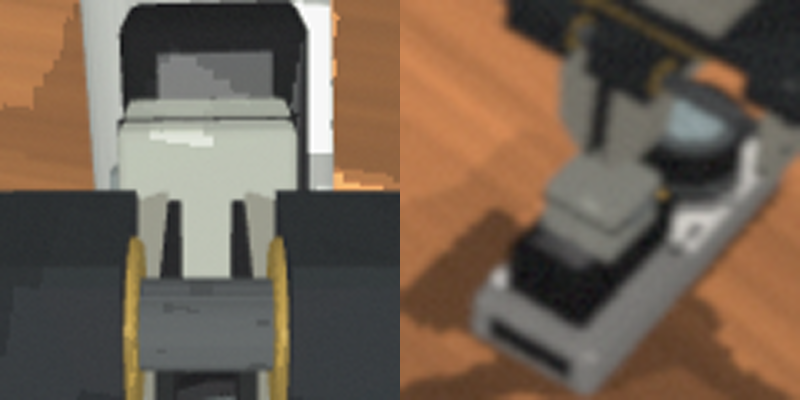

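Measured against the hand-eye calibration, the finger tips sit about 30 mm behind the stated TCP: the fingers shut just above the card box, which hasn't moved. I'll settle the offset with a gentle touch of the shut fingers on bare table at (500,-90).

```bash
python3 -c "
from h import *
print(inc((500,-90,62)))"
```

```text
(array([61.5, 73.6,  0.3]), 0)
```

Request:
arm_command:
  increments: [1, 0, 0, -40, 0, 1, 30, 35, -40, 0, 1, 61, 73, -40, 0, 1, 61, 73, 0, 0, 1, 61, 73, 40, 0, 1, 61, 73, 55, 0, 1, 61, 73, 58, 0, 1, 61, 73, 58, 0, 1, 61, 73, 58, 0]

```text
time: 5.35
tool_pos: [501.4, -90.8, 5.4]
tcp_rot: [-3.141, 0.002, -2.984]
contact_force: [-1.0, -0.0, 0.1]
grip_width: 0.4
```

Request:
arm_command:
  increments: [1, 0, 0, 2, 0, 1, 0, 0, 4, 0, 1, 0, 0, 6, 0, 1, 0, 0, 6, 0]

```text
time: 5.85
tool_pos: [500.4, -90.5, -1.9]
tcp_rot: [3.141, -0.0, -2.984]
contact_force: [-0.1, 0.4, 0.3]
grip_width: 0.6
```

Request:
arm_command:
  increments: [1, 0, 0, 6, 0, 1, 0, 0, 12, 0, 1, 0, 0, 16, 0, 1, 0, 0, 16, 0]

```text
time: 6.35
tool_pos: [500.3, -90.4, -18.2]
tcp_rot: [3.141, -0.001, -2.984]
contact_force: [-0.8, 0.1, -0.1]
grip_width: 0.5
```

Request:
arm_command:
  increments: [1, 0, 0, 2, 0, 1, 0, 0, 4, 0, 1, 0, 0, 4, 0]

```text
time: 6.72
tool_pos: [500.5, -90.5, -21.8]
tcp_rot: [3.141, -0.0, -2.984]
contact_force: [-1.3, -1.1, -0.2]
grip_width: 0.3
```

Request:
arm_command:
  increments: [1, 0, 0, 2, 0, 1, 0, 0, 3, 0, 1, 0, 0, 3, 0]

```text
time: 7.1
tool_pos: [500.5, -90.5, -24.8]
tcp_rot: [3.141, -0.0, -2.984]
contact_force: [-0.0, 0.8, 0.0]
grip_width: 0.3
```

Request:
arm_command:
  increments: [1, 0, 0, 1, 0, 1, 0, 0, 2, 0, 1, 0, 0, 2, 0]

```text
time: 7.48
tool_pos: [500.5, -90.5, -26.8]
tcp_rot: [3.141, -0.0, -2.984]
contact_force: [0.1, 0.3, 0.0]
grip_width: 0.2
```

Request:
arm_command:
  increments: [1, 0, 0, 1, 0, 1, 0, 0, 2, 0, 1, 0, 0, 2, 0]

```text
time: 7.85
tool_pos: [500.5, -90.5, -28.8]
tcp_rot: [3.141, -0.0, -2.984]
contact_force: [0.5, -0.3, -0.2]
grip_width: 0.5
```

```bash
python3 - <<'E'
from h import *
w=imaging.capture("wrist")[180:300,220:340]; s=imaging.capture("side")[190:275,260:345]
a=[cv2.resize(i,(400,400),interpolation=cv2.INTER_CUBIC) for i in(w,s)]
cv2.imwrite("pics/g3.png",np.hstack(a)); o=sensors.get_obs();print(o["tool_pos"],o["contact_force"])
for q in(o["tool_pos"],o["tool_pos"]+[0,0,30]):
    print(((np.array(proj("side",q))-[260,190])*400/85+[400,0]).round())
E
```

```text
[500.59195167 -90.52965965 -28.69991168] [-0.34431224  0.51573291 -0.77605381]
[570. 350.]
[572. 310.]
```

View pics/g3.png

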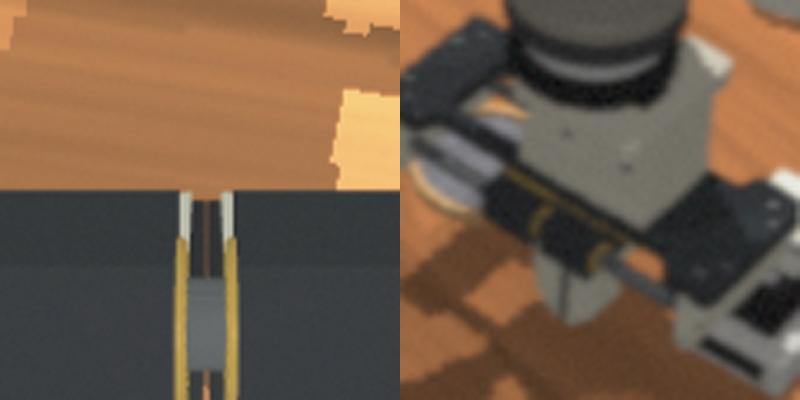

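Request:
arm_command:
  increments: [1, 0, 0, 1, 0, 1, 0, 0, 1.5, 0, 1, 0, 0, 1.5, 0]

```text
time: 8.32
tool_pos: [500.6, -90.5, -30.2]
tcp_rot: [3.141, -0.0, -2.984]
contact_force: [-0.2, -0.6, 1.5]
grip_width: 0.3
```

Request:
arm_command:
  increments: [1, 0, 0, 1, 0, 1, 0, 0, 1, 0]

```text
time: 8.57
tool_pos: [500.5, -90.5, -31.3]
tcp_rot: [3.141, -0.0, -2.984]
contact_force: [0.6, -0.5, 0.3]
grip_width: 0.4
```

Request:
arm_command:
  increments: [1, 0, 0, 1, 0, 1, 0, 0, 1, 0]

```text
time: 8.82
tool_pos: [500.5, -90.5, -32.3]
tcp_rot: [3.141, -0.0, -2.984]
contact_force: [-0.8, -0.1, 0.2]
grip_width: 0.5
```

Request:
arm_command:
  increments: [1, 0, 0, 1, 0, 1, 0, 0, 1, 0]

```text
time: 9.07
tool_pos: [500.5, -90.5, -33.3]
tcp_rot: [3.141, -0.0, -2.984]
contact_force: [-0.5, -0.3, 0.2]
grip_width: 0.8
```

Request:
arm_command:
  increments: [1, 0, 0, 1, 0, 1, 0, 0, 1, 0]

```text
time: 9.32
tool_pos: [500.5, -90.5, -34.3]
tcp_rot: [3.141, -0.0, -2.984]
contact_force: [0.1, 0.1, 0.5]
grip_width: 0.6
```

Request:
arm_command:
  increments: [1, 0, 0, 1, 0, 1, 0, 0, 1, 0]

```text
time: 9.57
tool_pos: [500.5, -90.5, -35.3]
tcp_rot: [3.141, -0.0, -2.984]
contact_force: [0.2, -0.1, 0.3]
grip_width: 0.3
```

Request:
arm_command:
  increments: [1, 0, 0, 1, 0, 1, 0, 0, 1, 0]

```text
time: 9.82
tool_pos: [500.7, -90.6, -36.1]
tcp_rot: [-3.142, 0.0, -2.984]
contact_force: [-0.7, 0.2, 1.4]
grip_width: 0.1
```

Request:
arm_command:
  increments: [1, 0, 0, 1, 0, 1, 0, 0, 1, 0]

```text
time: 10.07
tool_pos: [500.7, -90.6, -36.2]
tcp_rot: [-3.141, 0.001, -2.984]
contact_force: [-3.3, 0.4, 11.9]
grip_width: 0.3
```

Request:
arm_command:
  increments: [1, 0, 0, 1, 0, 1, 0, 0, 1, 0]

```text
time: 10.32
tool_pos: [500.7, -90.6, -36.3]
tcp_rot: [-3.141, 0.001, -2.984]
contact_force: [-5.6, 0.3, 21.8]
grip_width: 0.4
```

Request:
arm_command:
  increments: [1, 0, 0, 1, 0, 1, 0, 0, 1, 0]

```text
time: 10.58
tool_pos: [500.8, -90.6, -36.3]
tcp_rot: [-3.141, 0.001, -2.983]
contact_force: [-9.3, 1.6, 31.0]
grip_width: 0.4
```

Contact came at a reported z of -36.2, so the true tips are 36 mm behind the reported TCP. I'll use tip z = reported z + 36 from here on.

Request:
arm_command:
  increments: [1, 0, 0, -10, 0, 0, 0, 0, -70, 0, 0, 0, 0, -130, 0, 0, 0, 0, -150, 0]

```text
time: 11.08
tool_pos: [502.4, -91.1, 114.6]
tcp_rot: [-3.139, 0.006, -2.984]
contact_force: [-0.2, 0.0, -0.7]
grip_width: 25.9
```

```bash
python3 -c "
from h import *
print(inc((572.5,-152.5,25),99))"
```

```text
(array([-59.1, -71.4,  90.1]), np.float64(0.0))
```

Request:
arm_command:
  increments: [0, -59, -71.5, 0, 0, 0, -59, -71.5, 0, 0, 0, -59, -71.5, 0, 0, 0, -59, -71.5, 0, 0, 0, -59, -71.5, 0, 0]

```text
time: 11.7
tool_pos: [569.3, -151.0, 110.8]
tcp_rot: [3.141, -0.001, -2.983]
contact_force: [0.3, -0.2, 0.0]
grip_width: 75.7
```

```bash
python3 -c "
from h import *
print(inc((572.5,-152.5,25),99),tool()[:3,3],sensors.get_obs()['grip_width'])"
```

```text
(array([-2.9, -2. , 85.8]), np.float64(0.1)) [ 569.3391312  -151.03741034  110.76882973] 75.71168279540724
```

Request:
arm_command:
  increments: [0, -3, -2, 40, 0, 0, -3, -2, 70, 0, 0, -3, -2, 86, 0, 0, -3, -2, 86, 0, 0.4, -3, -2, 86, 0, 1, -3, -2, 86, 0, 1, -3, -2, 86, 0, 1, -3, -2, 86, 0, 1, -3, -2, 86, 0, 1, -3, -2, 86, 0, 1, -3, -2, 86, 0, 1, -3, -2, 86, 0]

```text
time: 13.2
tool_pos: [573.4, -153.3, 24.8]
tcp_rot: [3.141, 0.0, -2.984]
contact_force: [-0.1, 0.4, -0.2]
grip_width: 33.4
```

Request:
arm_command:
  increments: [1, 0, 0, -10, 0, 1, 0, 0, -40, 0, 1, 0, 0, -80, 0, 1, 0, 0, -80, 0, 1, 0, 0, -80, 0]

```text
time: 13.82
tool_pos: [573.0, -153.2, 104.6]
tcp_rot: [3.141, -0.0, -2.984]
contact_force: [-0.5, 0.5, -0.9]
grip_width: 33.6
```

```bash
python3 - <<'E'
from h import *
print(inc((599.2,197.2,105),99),tool()[:3,3],sensors.get_obs()['grip_width'])
w=imaging.capture("wrist")
cv2.imwrite("pics/w2.png",cv2.resize(w,(784,588),interpolation=cv2.INTER_CUBIC))
E
```

```text
(array([-8.09e+01,  3.42e+02, -3.00e-01]), np.float64(0.0)) [ 572.99639545 -153.23453129  104.64717433] 33.61591322107922
```

View pics/w2.png

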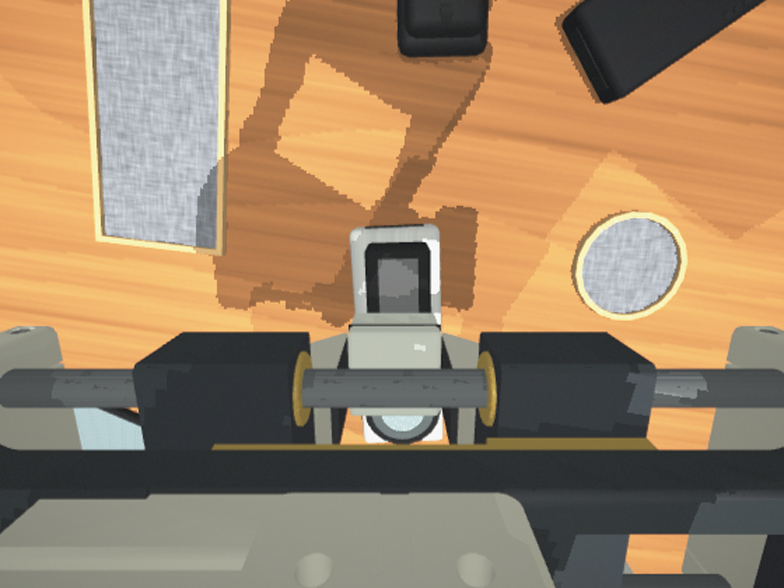

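The card box is held level between the pads, at (395,355). Moving to the square tray.

Request:
arm_command:
  increments: [1, -15, 60, 0, 0, 1, -28, 120, 0, 0, 1, -42, 180, 0, 0, 1, -56, 240, 0, 0, 1, -70, 300, 0, 0, 1, -81, 342, 0, 0, 1, -81, 342, 0, 0, 1, -81, 342, 0, 0, 1, -81, 342, 0, 0]

```text
time: 15.0
tool_pos: [599.5, 195.6, 104.4]
tcp_rot: [-3.141, -0.001, -2.986]
contact_force: [-0.0, -0.7, -0.7]
grip_width: 33.7
```

```bash
python3 - <<'E'
from h import *
T=tool();np.save("T3.npy",T);print(inc((599.2,197.2,-25.5),99),T[:3,3])
w=imaging.capture("wrist")
cv2.imwrite("pics/w3.png",cv2.resize(w,(784,588),interpolation=cv2.INTER_CUBIC))
E
```

```text
(array([-1.000e-01,  1.700e+00,  1.299e+02]), np.float64(-0.1)) [599.5075747  195.58007769 104.37972   ]
```

View pics/w3.png

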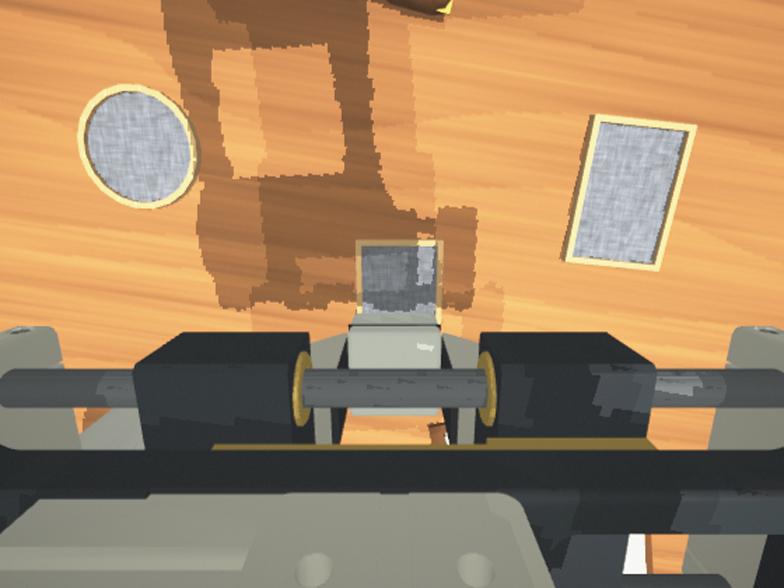

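```bash
python3 - <<'E'
from h import *
T=np.load("T3.npy")
f=lambda p:ray("wrist",np.array(p)/1.4,7,T)
a,b=f((356,241)),f((443,241));print(a,b,np.linalg.norm(a-b),"center",(a+b)/2-T[:3,0]*31)
Q=np.array([f(p) for p in[(594,115),(696,126),(659,270),(562,262)]]);print(Q.round(1),Q.mean(0))
v=Q[2]+Q[3]-Q[0]-Q[1];print(np.degrees(np.arctan2(v[1],v[0])))
E
```

```text
[573.35164868 164.04329113   7.        ] [563.8911019  224.43988631   7.        ] 61.133056969357334 center [599.24489877 199.05809721   6.96750974]
[[467.8 306.8   7. ]
 [463.9 374.9   7. ]
 [560.3 380.9   7. ]
 [565.5 310.9   7. ]] [514.35899565 343.39606778   7.        ]
2.9616544961414437
```

Request:
arm_command:
  increments: [1, 0, 2.5, 50, 0, 1, 0, 2.5, 90, 0, 1, 0, 2.5, 115, 0, 1, 0, 2.5, 125, 0, 1, 0, 2.5, 129, 0, 1, 0, 2.5, 130, 0, 1, 0, 2.5, 130, 0]

```text
time: 15.92
tool_pos: [599.9, 199.7, -24.1]
tcp_rot: [3.141, 0.002, -2.984]
contact_force: [0.7, -0.4, -0.7]
grip_width: 33.6
```

Weight shows as -0.7 N and nothing has touched yet. I'll settle, then lower in small steps.

Request:
arm_command:
  increments: [1, 0, 0, 0.5, 0, 1, 0, 0, 0.5, 0, 1, 0, 0, 0.5, 0]

```text
time: 16.3
tool_pos: [599.3, 199.6, -25.5]
tcp_rot: [3.142, 0.0, -2.984]
contact_force: [0.5, -0.7, -1.8]
grip_width: 33.6
```

Request:
arm_command:
  increments: [1, 0, 0, 0.5, 0, 1, 0, 0, 0.5, 0]

```text
time: 16.55
tool_pos: [599.2, 199.6, -26.2]
tcp_rot: [3.142, 0.0, -2.984]
contact_force: [-0.1, 0.2, -1.2]
grip_width: 33.7
```

Request:
arm_command:
  increments: [1, 0, 0, 0.5, 0, 1, 0, 0, 0.5, 0]

```text
time: 16.8
tool_pos: [599.3, 199.6, -26.2]
tcp_rot: [3.142, 0.0, -2.984]
contact_force: [-1.4, -0.4, 4.2]
grip_width: 33.6
```

Request:
arm_command:
  increments: [1, 0, 0, 0.5, 0, 1, 0, 0, 0.5, 0]

```text
time: 17.05
tool_pos: [599.3, 199.6, -26.2]
tcp_rot: [3.142, 0.0, -2.984]
contact_force: [-3.2, -1.3, 8.2]
grip_width: 33.9
```

Contact came at -26.2, exactly as predicted. I'll back off 1 mm, open, rise and head for the pile.

Request:
arm_command:
  increments: [0.4, 0, 0, -1, 0, 0.4, 0, 0, -1, 0, 0.4, 0, 0, -1, 0, 0.3, 0, 0, -1, 0, 0, 0, 0, -30, 0, 0, 0, 0, -80, 0, 0, 0, 0, -130, 0, 0, 13, -60, -130, 0, 0, 27, -120, -130, 0, 0, 40, -180, -130, 0, 0, 54, -240, -130, 0, 0, 67, -300, -130, 0, 0, 81, -345, -130, 0, 0, 81, -345, -130, 0, 0, 81, -345, -130, 0, 0, 81, -345, -130, 0]

```text
time: 19.05
tool_pos: [573.6, -152.4, 102.8]
tcp_rot: [3.141, -0.0, -2.982]
contact_force: [0.3, -1.0, -0.5]
grip_width: 91.9
```

```bash
python3 - <<'E'
from h import *
print(inc((573,-150.5,-2),100),tool()[:3,3])
w=imaging.capture("wrist");t=imaging.capture("top")[120:220,200:300]
o=np.hstack([cv2.resize(w,(533,400)),cv2.resize(t,(267,267),interpolation=cv2.INTER_CUBIC)]) if 0 else cv2.resize(w,(533,400))
c=np.zeros((400,800,3),np.uint8);c[:,:533]=o;c[:267,533:]=cv2.resize(t,(267,267),interpolation=cv2.INTER_CUBIC)
cv2.imwrite("pics/w4.png",c)
E
```

```text
(array([  0.3,   1.9, 104.8]), np.float64(-0.9)) [ 573.61935296 -152.35983182  102.80086625]
```

View pics/w4.png

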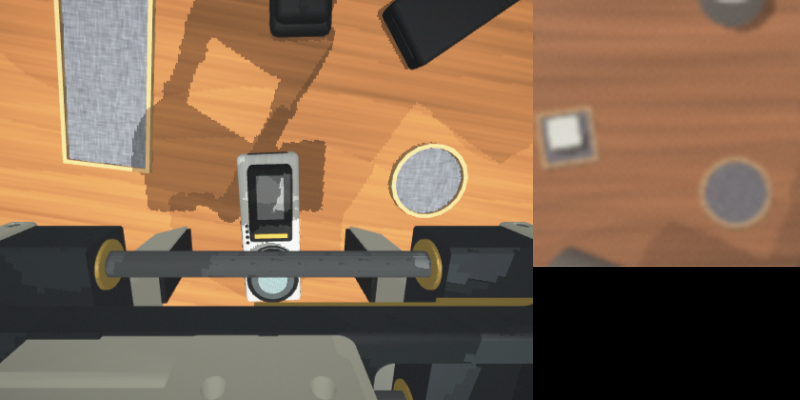

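The card box is in the square tray and the battery is undisturbed. Gripping the battery.

Request:
arm_command:
  increments: [0, 0, 2, 50, -1, 0, 0, 2, 85, -1, 0, 0, 2, 105, -1, 0, 0, 2, 105, -1, 0, 0, 2, 105, -1, 1, 0, 2, 105, -1, 1, 0, 2, 105, -1, 1, 0, 2, 105, -1, 1, 0, 2, 105, -1, 1, 0, 2, 105, -1, 1, 0, 2, 105, -1, 1, 0, 2, 105, -1, 1, 0, 2, 105, -1, 1, 0, 2, 105, -1]

```text
time: 20.9
tool_pos: [573.1, -151.8, -2.2]
tcp_rot: [3.141, -0.0, -2.966]
contact_force: [-0.3, 0.8, 0.1]
grip_width: 40.0
```

Request:
arm_command:
  increments: [1, 0, 0, -5, 0, 1, 0, 0, -40, 0, 1, 0, 0, -80, 0, 1, 0, 0, -100, 0, 1, 0, 0, -100, 0, 1, 0, 0, -100, 0]

```text
time: 21.65
tool_pos: [572.4, -151.6, 96.7]
tcp_rot: [3.141, -0.002, -2.966]
contact_force: [-0.2, 0.3, -2.2]
grip_width: 39.8
```

```bash
python3 - <<'E'
from h import *
print(inc((514,343,98),93.5),tool()[:3,3],sensors.get_obs()["joint_positions"].round(2))
E
```

```text
(array([-28.7, 497.2,  -0.8]), np.float64(6.5)) [ 572.36493503 -151.64347763   96.67978802] [-0.39  0.55  1.46  0.    1.13 -2.13]
```

Request:
arm_command:
  increments: [1, -4, 60, 0, 1, 1, -7, 120, 0, 2, 1, -11, 180, 0, 3, 1, -14, 240, 0, 4, 1, -18, 300, 0, 5, 1, -21, 360, 0, 6, 1, -25, 420, 0, 6.5, 1, -28.5, 470, 0, 6.5, 1, -28.5, 497, 0, 6.5, 1, -28.5, 497, 0, 6.5, 1, -28.5, 497, 0, 6.5, 1, -28.5, 497, 0, 6.5]

```text
time: 23.15
tool_pos: [514.7, 341.2, 97.4]
tcp_rot: [-3.141, -0.001, -3.081]
contact_force: [-0.1, 0.1, -3.2]
grip_width: 39.7
```

```bash
python3 - <<'E'
from h import *
print(inc((514,343,-24),93.5),tool()[:3,3])
w=imaging.capture("wrist")
cv2.imwrite("pics/w5.png",cv2.resize(w,(784,588),interpolation=cv2.INTER_CUBIC))
E
```

```text
(array([  0.5,   1.9, 121.4]), np.float64(-0.0)) [514.73387408 341.19640834  97.4030366 ]
```

View pics/w5.png

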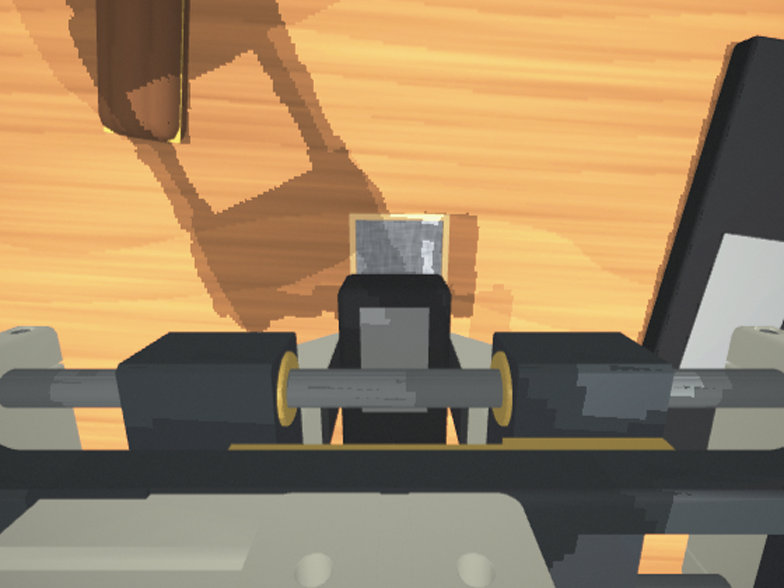

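The battery is aligned over the mid tray, which shows at (399,245). Lowering it.

Request:
arm_command:
  increments: [1, 0.5, 2, 50, 0, 1, 0.5, 2, 90, 0, 1, 0.5, 2, 112, 0, 1, 0.5, 2, 119, 0, 1, 0.5, 2, 121, 0, 1, 0.5, 2, 121.5, 0, 1, 0.5, 2, 122, 0, 1, 0.5, 2, 122, 0]

```text
time: 24.2
tool_pos: [514.2, 344.6, -23.6]
tcp_rot: [3.141, 0.001, -3.08]
contact_force: [0.4, -0.4, -1.4]
grip_width: 39.8
```

Request:
arm_command:
  increments: [1, 0, 0, 0.5, 0, 1, 0, 0, 0.5, 0]

```text
time: 24.45
tool_pos: [513.9, 344.4, -24.6]
tcp_rot: [3.142, 0.0, -3.08]
contact_force: [-0.1, 0.2, -1.5]
grip_width: 39.7
```

Request:
arm_command:
  increments: [1, 0, 0, 0.5, 0, 1, 0, 0, 0.5, 0]

```text
time: 24.7
tool_pos: [513.9, 344.4, -25.2]
tcp_rot: [3.142, 0.0, -3.08]
contact_force: [1.0, -0.3, -1.1]
grip_width: 39.8
```

Request:
arm_command:
  increments: [1, 0, 0, 0.6, 0, 1, 0, 0, 0.6, 0]

```text
time: 24.95
tool_pos: [514.0, 344.4, -25.2]
tcp_rot: [3.141, 0.0, -3.08]
contact_force: [-2.1, -2.4, 4.9]
grip_width: 39.5
```

Request:
arm_command:
  increments: [0.4, 0, 0, -0.6, 0, 0.4, 0, 0, -0.6, 0, 0.3, 0, 0, -0.6, 0, 0.3, 0, 0, -0.6, 0, 0, 0, 0, -30, 0, 0, 0, 0, -80, 0, 0, 0, 0, -125, 0, 0, -13, -60, -125, -1, 0, -25, -120, -125, -2, 0, -38, -180, -125, -3, 0, -50, -240, -125, -4, 0, -62, -300, -125, -5, 0, -75, -360, -125, -6, 0, -88, -420, -125, -6.5, 0, -101, -480, -125, -6.5, 0, -101, -488, -125, -6.5, 0, -101, -488, -125, -6.5, 0, -101, -488, -125, -6.5]

```text
time: 27.2
tool_pos: [644.6, -134.6, 99.2]
tcp_rot: [3.141, -0.0, -2.965]
contact_force: [0.7, -0.3, -0.3]
grip_width: 91.5
```

```bash
python3 - <<'E'
from h import *
print(inc((644.5,-136.5,-2),100),tool()[:3,3],sensors.get_obs()["grip_width"])
T=tool();np.save("T6.npy",T);w=imaging.capture("wrist");t=imaging.capture("top")[150:250,130:230]
c=np.zeros((400,800,3),np.uint8);c[:,:533]=cv2.resize(w,(533,400));c[:267,533:]=cv2.resize(t,(267,267),interpolation=cv2.INTER_CUBIC)
cv2.imwrite("pics/w6.png",c)
E
```

```text
(array([  0.4,  -2. , 101.2]), np.float64(0.1)) [ 644.58483946 -134.57690437   99.20262914] 91.49548539795292
```

View pics/w6.png

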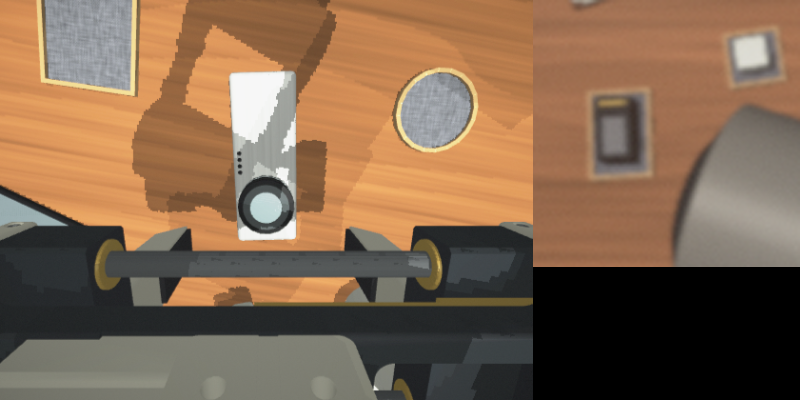

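The battery is centred in its tray. The lens is at (266,205) and the bank's corners are (230,72), (296,71), (296,239) and (238,241).

```bash
python3 - <<'E'
from h import *
T=np.load("T6.npy");k=560/533
f=lambda p,z:ray("wrist",np.array(p)*k,z,T)
print("lens",f((266.5,205),54).round(1))
Q=np.array([f(p,26) for p in[(230,73),(295,71),(296,238),(238,240)]]);print(Q.round(1),Q.mean(0))
E
```

```text
lens [ 644.1 -136.3   54. ]
[[ 539.  -187.5   26. ]
 [ 527.4 -131.7   26. ]
 [ 680.5  -99.5   26. ]
 [ 693.  -157.1   26. ]] [ 609.9969301  -143.96643944   26.        ]
```

Request:
arm_command:
  increments: [0, 0, -2, 50, 0, 0, 0, -2, 80, 0, 0, 0, -2, 95, 0, 0, 0, -2, 101, 0, 0, 0, -2, 101, 0, 1, 0, -2, 101, 0, 1, 0, -2, 101, 0, 1, 0, -2, 101, 0, 1, 0, -2, 101, 0, 1, 0, -2, 101, 0, 1, 0, -2, 101, 0, 1, 0, -2, 101, 0, 1, 0, -2, 101, 0]

```text
time: 28.92
tool_pos: [645.2, -138.2, -1.7]
tcp_rot: [3.141, 0.0, -2.966]
contact_force: [-1.3, 0.9, 1.6]
grip_width: 49.2
```

Request:
arm_command:
  increments: [1, 0, 0, -5, 0, 1, 0, 0, -40, 0, 1, 0, 0, -80, 0, 1, 0, 0, -80, 0, 1, 0, 0, -80, 0]

```text
time: 29.55
tool_pos: [644.4, -138.3, 77.1]
tcp_rot: [3.141, -0.002, -2.966]
contact_force: [-0.7, 0.1, -2.6]
grip_width: 48.9
```

```bash
python3 - <<'E'
from h import *
print(inc((535,11.5,78)),tool()[:3,3])
E
```

```text
(array([ 81.7, 166.5,  -0.7]), 0) [ 644.4137983  -138.25144313   77.07925049]
```

Request:
arm_command:
  increments: [1, 25, 50, 0, 0, 1, 50, 100, 0, 0, 1, 70, 145, 0, 0, 1, 82, 166, 0, 0, 1, 82, 166, 0, 0, 1, 82, 166, 0, 0, 1, 82, 166, 50, 0, 1, 82, 166, 80, 0, 1, 82, 166, 95, 0, 1, 82, 166, 99, 0, 1, 82, 166, 99, 0, 1, 82, 166, 99, 0]

```text
time: 31.05
tool_pos: [536.5, 10.7, -19.7]
tcp_rot: [-3.141, 0.002, -2.966]
contact_force: [0.3, 0.4, -1.6]
grip_width: 49.0
```

Request:
arm_command:
  increments: [1, 0, 0, 1, 0, 1, 0, 0, 2, 0, 1, 0, 0, 2.5, 0, 1, 0, 0, 2.5, 0]

```text
time: 31.55
tool_pos: [535.5, 10.8, -23.3]
tcp_rot: [3.142, -0.0, -2.966]
contact_force: [0.5, -0.5, -1.3]
grip_width: 49.1
```

Request:
arm_command:
  increments: [1, 0, 0, 0.5, 0, 1, 0, 0, 0.5, 0]

```text
time: 31.8
tool_pos: [535.5, 10.8, -23.8]
tcp_rot: [3.141, -0.0, -2.966]
contact_force: [-0.1, -0.1, -2.0]
grip_width: 49.4
```

Request:
arm_command:
  increments: [1, 0, 0, 0.5, 0, 1, 0, 0, 0.5, 0]

```text
time: 32.05
tool_pos: [535.5, 10.8, -24.3]
tcp_rot: [3.142, -0.0, -2.966]
contact_force: [-1.1, 0.4, -1.8]
grip_width: 49.5
```

Request:
arm_command:
  increments: [1, 0, 0, 0.5, 0, 1, 0, 0, 0.5, 0]

```text
time: 32.3
tool_pos: [535.6, 10.8, -24.7]
tcp_rot: [3.142, 0.0, -2.966]
contact_force: [-0.6, -0.1, -1.5]
grip_width: 49.0
```

Request:
arm_command:
  increments: [1, 0, 0, 0.5, 0, 1, 0, 0, 0.5, 0]

```text
time: 32.55
tool_pos: [535.6, 10.8, -24.7]
tcp_rot: [-3.142, 0.0, -2.966]
contact_force: [-2.2, -0.6, 5.4]
grip_width: 49.5
```

Request:
arm_command:
  increments: [0.2, 0, 0, -0.5, 0, 0.2, 0, 0, -0.5, 0, 0.2, 0, 0, -0.5, 0, 0.2, 0, 0, -0.5, 0, 0, 0, 0, -30, 0, 0, 0, 0, -70, 0, 0, 0, 0, -105, 0, 0, -15, -60, -105, -1, 0, -30, -120, -105, -1.5, 0, -46, -166, -105, -1.5, 0, -46, -166, -105, -1.5, 0, -46, -166, -105, -1.5, 0, -46, -166, -105, -1.5]

```text
time: 34.17
tool_pos: [609.3, -143.3, 79.7]
tcp_rot: [3.141, -0.0, -2.939]
contact_force: [0.3, 0.4, 0.4]
grip_width: 91.8
```

```bash
python3 - <<'E'
from h import *
T=tool();np.save("T7.npy",T);print(inc((610,-144.5,-27.5),101.3),T[:3,3],sensors.get_obs()["grip_width"])
w=imaging.capture("wrist")
cv2.imwrite("pics/w7.png",cv2.resize(w,(784,588),interpolation=cv2.INTER_CUBIC))
E
```

```text
(array([ -0.5,  -1.4, 107.2]), np.float64(0.3)) [ 609.30688922 -143.27605266   79.73589983] 91.77359395442822
```

View pics/w7.png

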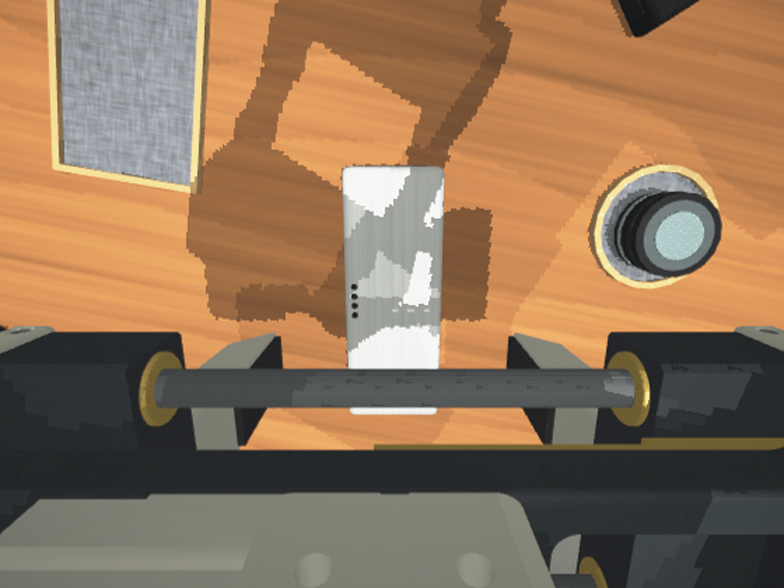

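The lens is in the round tray and the bank is aligned between the fingers at (395,290). That's 15 pictures viewed, so I'll keep the last for the final check. Gripping the bank.

Request:
arm_command:
  increments: [0, -0.5, -1.5, 50, 0, 0, -0.5, -1.5, 85, 0, 0, -0.5, -1.5, 101, 0, 0, -0.5, -1.5, 107, 0, 0, -0.5, -1.5, 107, 0, 0.2, -0.5, -1.5, 107, 0, 1, -0.5, -1.5, 107, 0, 1, -0.5, -1.5, 107, 0, 1, -0.5, -1.5, 107, 0, 1, -0.5, -1.5, 107, 0, 1, -0.5, -1.5, 107, 0, 1, -0.5, -1.5, 107, 0, 1, -0.5, -1.5, 107, 0]

```text
time: 35.85
tool_pos: [610.5, -145.7, -27.0]
tcp_rot: [3.141, 0.0, -2.94]
contact_force: [-1.9, 4.0, 5.3]
grip_width: 59.6
```

Request:
arm_command:
  increments: [1, 0, 0, -5, 0, 1, 0, 0, -30, 0, 1, 0, 0, -60, 0, 1, 0, 0, -60, 0, 1, 0, 0, -60, 0]

```text
time: 36.48
tool_pos: [609.5, -145.9, 31.1]
tcp_rot: [3.14, -0.002, -2.94]
contact_force: [-0.2, 0.1, -6.0]
grip_width: 59.7
```

```bash
python3 - <<'E'
from h import *
print(inc((480.5,-326,33),92),tool()[:3,3])
E
```

```text
(array([ 162.4, -150.7,   -1.7]), np.float64(9.5)) [ 609.51906362 -145.88371134   31.12340931]
```

Request:
arm_command:
  increments: [1, 30, -28, 0, 2, 1, 70, -65, 0, 4, 1, 110, -102, 0, 7, 1, 145, -134, 0, 9, 1, 162, -150.5, 0, 9.5, 1, 162, -150.5, 0, 9.5, 1, 162, -150.5, 0, 9.5, 1, 162, -150.5, 0, 9.5]

```text
time: 37.48
tool_pos: [482.3, -324.8, 32.2]
tcp_rot: [3.141, -0.001, -3.105]
contact_force: [0.5, 0.1, -4.8]
grip_width: 59.3
```

```bash
python3 - <<'E'
from h import *
print(inc((480.5,-326,-22),92),tool()[:3,3],sensors.get_obs()["contact_force"])
E
```

```text
(array([ 1.8, -1.2, 54.2]), np.float64(0.1)) [ 482.27714196 -324.75135639   32.15748585] [ 0.53403073  0.13228102 -4.8176426 ]
```

Request:
arm_command:
  increments: [1, 1, -1, 25, 0, 1, 1, -1, 42, 0, 1, 1, -1, 50, 0, 1, 1, -1, 53, 0, 1, 1, -1, 53.5, 0, 1, 1, -1, 54, 0, 1, 1, -1, 54, 0]

```text
time: 38.35
tool_pos: [481.2, -327.1, -20.9]
tcp_rot: [-3.141, 0.001, -3.106]
contact_force: [-0.4, 0.1, -5.0]
grip_width: 59.7
```

Request:
arm_command:
  increments: [1, 0, 0, 0.5, 0, 1, 0, 0, 0.5, 0]

```text
time: 38.6
tool_pos: [481.0, -326.9, -21.7]
tcp_rot: [3.142, 0.0, -3.106]
contact_force: [0.9, 0.4, -4.2]
grip_width: 59.9
```

Request:
arm_command:
  increments: [1, 0, 0, 0.5, 0, 1, 0, 0, 0.5, 0]

```text
time: 38.85
tool_pos: [481.0, -326.9, -22.4]
tcp_rot: [3.141, -0.0, -3.106]
contact_force: [-0.5, 0.5, -5.0]
grip_width: 59.3
```

Request:
arm_command:
  increments: [1, 0, 0, 0.5, 0, 1, 0, 0, 1, 0, 1, 0, 0, 1, 0]

```text
time: 39.22
tool_pos: [480.9, -326.9, -23.4]
tcp_rot: [3.141, -0.0, -3.106]
contact_force: [0.2, -0.6, -3.8]
grip_width: 59.8
```

Request:
arm_command:
  increments: [1, 0, 0, 0.5, 0, 1, 0, 0, 0.5, 0]

```text
time: 39.48
tool_pos: [481.0, -326.9, -23.9]
tcp_rot: [3.141, -0.0, -3.106]
contact_force: [-0.1, -0.6, -4.9]
grip_width: 59.6
```

Request:
arm_command:
  increments: [1, 0, 0, 0.5, 0, 1, 0, 0, 0.5, 0]

```text
time: 39.72
tool_pos: [481.0, -326.9, -24.0]
tcp_rot: [-3.142, 0.0, -3.106]
contact_force: [-1.6, 0.9, -0.5]
grip_width: 59.6
```

Request:
arm_command:
  increments: [0.2, 0, 0, 0, 0, 0.1, 0, 0, 0, 0, 0, 0, 0, 0, 0, 0, 0, 0, -1, 0, 0, 0, 0, -30, 0, 0, 0, 0, -80, 0, 0, 0, 0, -120, 0, 0, 25, 60, -120, 0, 0, 50, 120, -120, 0, 0, 65, 160, -120, 0, 0, 80, 197, -120, 0, 0, 80, 197, -120, 0, 0, 80, 197, -120, 0]

```text
time: 41.35
tool_pos: [394.8, -133.5, 96.1]
tcp_rot: [-3.141, 0.001, -3.106]
contact_force: [-0.4, -0.3, -0.6]
grip_width: 91.9
```

```bash
python3 - <<'E'
from h import *
im=imaging.capture("top");cv2.imwrite("pics/raw_end.png",im)
a=im[90:250,145:415]; cv2.imwrite("pics/end.png",cv2.resize(a,None,fx=2.96,fy=2.96,interpolation=cv2.INTER_CUBIC))
cv2.imwrite("pics/raw_side_end.png",imaging.capture("side"))
E
```

```text
(no output)
```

View pics/end.png

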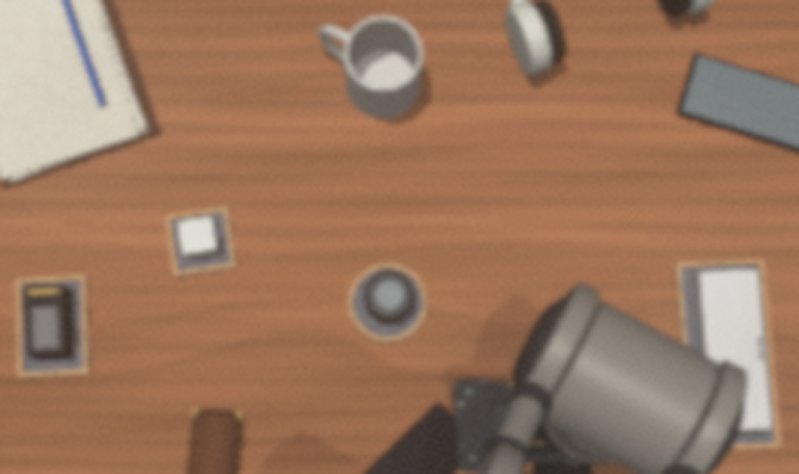

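```bash
python3 - <<'E'
from h import *
to=np.array([145,90])
f=lambda p,z:ray("top",(np.array(p)+.5)/2.96-.5+to,z)
Q=[f(p,29) for p in[(698,270),(760,266),(773,431)]]
print("bank",np.round(Q,1).tolist(),"centre",((Q[0]+Q[2])/2).round(1))
P=[f(p,7) for p in[(678,265),(763,261),(779,444)]]
print("tray",np.round(P,1).tolist(),"centre",((P[0]+P[2])/2).round(1))
for n,p,z,t in[("card",(196,235),29,(599.2,198)),("batt",(47,320),31,(514,343)),("lens",(389,296),31,(535,11.5))]:
    print(n,f(p,z).round(1),t)
E
```

```text
bank [[560.8, -295.2, 29.0], [564.4, -356.9, 29.0], [401.5, -360.4, 29.0]] centre [ 481.1 -327.8   29. ]
tray [[570.7, -281.2, 7.0], [574.3, -367.2, 7.0], [390.3, -372.7, 7.0]] centre [ 480.5 -326.9    7. ]
card [599.3 198.8  29. ] (599.2, 198)
batt [515.2 341.3  31. ] (514, 343)
lens [536.5   9.6  31. ] (535, 11.5)
```

All four are within about 2.5 mm of their tray centres. Handing in.

```bash
python3 -c "
from h import *
print(ticket.close_job(), sensors.get_obs()['time'])"
```

```text
the job is handed in; nothing more can be done
the job is handed in; nothing more can be done
```

The pile is apart and each thing lies in its own tray, handed in after about 41 s on the robot's clock; the hand-in reports no verdict. I moved the card box, battery, lens and aluminium power bank in that order, each lowered until the force reading showed the tray floor before I let go.

**Last checks:** the final top picture puts all four within about 2.5 mm of their tray centres (limit 15 mm). The contact heights matched lying on the floor, and nothing slipped or dropped that I saw. In that picture the arm hid part of the power bank, so its position comes from three visible corners and its touchdown height. The mug stands upright with nothing having gone near it, but I didn't measure it again.

**What disagreed:** the finger tips are really about 36 mm behind the stated TCP. The first grasp therefore shut on air above the card box without touching anything. I found the offset by pressing the shut fingers on bare table (up to 31 N) and corrected every later height for it.

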